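# Emergency lid release of a bench centrifuge

### The arm

A 7-joint arm with a two-finger parallel gripper is mounted at the origin on the work surface. World frame = base frame: x ahead of the robot, y to its left, z up, the work surface at z = 0. Lengths are in m, angles in rad, forces in N, time in s.
With the tool pointing down it reaches from about 0.35 to 0.9 m from the base axis. Payload 19.9 kg.
Tool frame: the origin (TCP) lies midway between the tips of the shut fingers; the grasp point (between the pads) lies 19 mm behind it; x points along the fingers, y is the direction in which the jaws open and shut, and the axes are right-handed (so a half turn about x gives the same grasp; the last joint's range is limited). The gripper opens to 85 mm and grips with 20 to 120 N. Pads are 22 mm wide; open, the fingers measure 114 mm over their backs; the gripper's body (76 mm by 85 mm) begins 54 mm behind the grasp point. The pads swing forward as they close: fully open they stand 13 mm farther back than shut.
Start: joints at [1.119, 0.417, -0.01, 1.614, 0.005, 1.111, -0.053], TCP at [0.25, -0.573, 0.21] pointing down, gripper open.
Joint ranges: [-2.81, 2.81], [-0.39, 2.02], [-1.27, 1.25], [0.06, 2.57], [-1.19, 4.33], [0.19, 2], [-2.82, 2.82]. Speed limits (rad/s): [1.89, 1.89, 2.39, 2.39, 3.01, 3.01, 3.01].

### API

Orientations are given as [roll, pitch, yaw] about the fixed x, y, z axes, in that order (R = Rz(yaw) Ry(pitch) Rx(roll)).
In Python, from rig import arm gives the robot as it stands.
- The arm moves only by the tool jog_arm, never from a script. Its argument "increments" is a list of rows, each an object with "fingers": the finger opening in m, from 0 to 0.0854; "xyz": the shift along the tool's x, y, z in m, a list of three; "twist": the turn about the tool's x in degrees. In form: [{"fingers": fingers, "xyz": [tx, ty, tz], "twist": twist}, ...]. A call has 1 to 5 rows; each row is the pose to reach, as a shift and turn from the pose commanded when the call began, along the tool's axes at that moment; what a row does not reach only later rows make up. A row lasts 1/12 s, in which the tool goes at most 41.7 mm and 7.16 degrees, less where a joint would pass 70% of its speed; a pose out of reach is approached as far as the arm can. A call with a gripper value outside its range is refused whole. The fingers move at their own pace and stop on an object; "newtons" is the grip in N (left out, the last holds). Time passes only in rows, so rows that repeat a pose let the fingers close. It gives the time, the measured TCP pose, the force and the opening at its end, in the units of the state.
- arm.observe(): the state, without advancing time (a new reading comes with each control period).
- arm.grab_frame(name): name is "scene" or "side" or "wrist"; returns a dict with "color" (400x640x3 uint8, red, green, blue), "z_map" (400x640 float32, m along the optical axis (not along the pixel's ray), 0 where there is no reading), "intrinsics" (3x3 intrinsics, pixels), "extrinsics" (4x4, takes a point from camera to world coordinates); the wrist camera has in their place "tool_from_camera" (4x4, takes a point from camera to tool coordinates, whose origin is the TCP and whose axes are the tool frame's). Camera axes: x right, y down, z forward; pixel columns grow to the right and rows downward; lengths in m; the calibration is good to about 2 mm. A picture is of the moment at which its call begins: read the wrist's pose just before it.
- arm.finish_job(): hands the job in, once; it reports no verdict.
The state is a dict: "time": time; "joint_pos": joint angles; "joint_vel": joint speeds; "joint_torque": joint torques, N m; "ee_pos": TCP position; "tcp_rot": TCP orientation; "ft_force": force on the tool from outside, world axes, zero at the start; "torque": the same for the moment, N m; "grip_width": finger opening in m.
Only numpy, scipy, OpenCV 4.12 (cv2) and the standard library are available. Lean on these libraries where they do the work, as an engineer would, in place of code of your own. Each camera call takes 0.05 s, during which the arm holds its last target.

### The job

The power is off and the bench centrifuge's lid is still bolted. Take the orange release key from the blue tool block, feel gently with it for the slot under the opening in the front deck and push it fully home, then turn it about a quarter turn clockwise (seen from above) to draw back the bolt so that the lid springs up. Let go and leave the key fully home and turned, so that the lid cannot lock again; do not force anything and leave the other things on the bench alone.

Things in the scene. Friction and masses are not known exactly. Their poses are not given: they have to be found in the camera images.
- port (a point): Middle of the release opening at deck level: a black-framed opening 36 mm (x) by 40 mm (y) in the front deck, 185 mm above the bench. Axes as the centrifuge. Below its 3 mm frame lies the steel guide of the lock, with a slot 8 mm by 26 mm, long side along y. The lock hangs on the rubber-mounted motor frame: its slot rests up to 1.5 mm (x) and 8 mm (y) off this middle, turned up to 12 degrees.
- centrifuge: White bench centrifuge with a grey lid and a blue front panel, fixed; 260 mm wide (y), 340 mm deep (x), deck 185 mm high, lid top 207 mm. Origin on the bench under its centre; x points to its rear, z up. Its front (robot-side) strip carries the release opening; the lid begins 45 mm behind the opening's middle and its front edge springs up about 50 mm when freed.
- key_bow (a point): Centre of the orange bow of the release key, the part to hold: 30 mm (its x) by 12 mm (its y) by 32 mm (its z). Grip across the 12 mm. The key starts upright in the blue tool block, its shoulder on the block's top 40 mm above the bench, so this point is 70 mm up. It fits its lock either way round. Its tip is 56 mm below this point.
- lid (a joint): Lid hinge angle, rad: 0 shut and bolted, about 0.26 raised by its struts. The bolt is out of sight; the key, turned clockwise from above, soon meets it, drags it back with about 0.1 N m and frees the lid well before a quarter turn; an inner stop ends the turn at about 105 degrees. The bolt and the key stay where they are left.
- rotor_wrench: Black T-handled rotor wrench standing 42 mm out of the same blue block (130 x 56 x 40 mm), 68 mm from the key along the block; not needed.
- beaker: Glass beaker, 72 mm across, 95 mm tall; origin under its centre. Not needed.
- jug: Clear plastic jug without handle, 90 mm across, 115 mm tall; origin under its centre. Not needed.
- reagent_bottle: Amber glass reagent bottle, 90 mm across, 190 mm tall; origin under its centre. Not needed.
- calculator: Dark pocket calculator lying flat, 155 x 78 x 16 mm; origin under its centre. Not needed.
- stopwatch: Black round stopwatch lying flat, 60 mm across, 16 mm thick; origin under its centre. Not needed.
- steel_bowl: Stainless bowl, 170 mm across, 50 mm tall; origin under its centre. Not needed.
- key: The same key; this point is the underside of its round steel shoulder (20 mm across), 30 mm below the bow's centre; same axes. Below: a 6 mm shank, then a flat bit 24 mm (x) by 6 mm (y), from 14 to 26 mm below, the last 1 mm tapered. The guide is 12 mm thick: the key turns only with the shoulder down on it (3 mm under the deck). 5 N finds the slot, 10 N seats it. Turned, it cannot be drawn out.

How it is judged:
By the outcome, as a careful person would: the job done as asked, in the order asked, and still so for the second after the job is handed in, with the robot touching nothing.
It also fails if it takes over 72 s, if anything falls off the work surface, if the arm or the gripper's body presses on something with over 40 N, if the wrist force passes 120 N, or if a joint passes its speed limit or range.

## Working session

There is one attempt and no reset: what is moved stays moved. The work goes in short steps, Python scripts to look and compute and a tool call to move; the robot and the scene stay as the last step left them, time stands still between calls to the robot, and variables do not carry over. Pictures are saved under pics/ and viewed, and the job is handed in when it is done.

Besides the shell and the picture viewer there is one more tool, called after "Request:" as name(argument=value, ...) on one line, values as JSON. jog_arm: Moves the arm, as the interface text tells. Its arguments: {"type":"object","properties":{"increments":{"type":"array"},"newtons":{"type":"number"}},"required":["increments"]}

```bash
mkdir -p pics; ls; cat > h.py <<'E'
from rig import arm
import numpy as np, cv2
def snap(n,f):
    o=arm.observe(); g=arm.grab_frame(n)
    cv2.imwrite(f'pics/{f}.png',g['color'][:,:,::-1]); np.savez(f'pics/{f}.npz',c=g['color'],z=g['z_map'],K=g['intrinsics'],E=g.get('extrinsics',g.get('tool_from_camera')),p=o['ee_pos'],r=o['tcp_rot'])
    return g,o
E
python3 - <<'E'
from h import *
for n in('scene','side','wrist'):
    g,o=snap(n,n+'0'); print(g.get('extrinsics'))
print(o)
E
```

```text
pics
[[-0.78205316  0.40297235 -0.47540104  1.30680345]
 [ 0.62311252  0.51921054 -0.58493692  0.97500748]
 [ 0.01111982 -0.7536801  -0.65714736  1.18446887]
 [ 0.          0.          0.          1.        ]]
[[-0.16195905 -0.56496368  0.80906446 -0.76755094]
 [-0.98678166  0.09736558 -0.12954494  0.24331216]
 [-0.00558684 -0.81935095 -0.57326504  1.05179024]
 [ 0.          0.          0.          1.        ]]
None
{'time': 0.1, 'joint_pos': array([ 1.11850143,  0.41792184, -0.01030688,  1.61412601,  0.00470342,
        1.11069018, -0.05298382]), 'joint_vel': array([ 0.00190681,  0.00054411,  0.00035922, -0.00232464, -0.00059279,
       -0.00017522,  0.00011305]), 'joint_torque': array([ 1.36836032e-03, -8.65823221e+01,  6.80127572e-01, -4.35632300e+01,
        1.91943924e-02,  5.04054566e-03,  1.91119108e-05]), 'ee_pos': array([ 0.24944083, -0.57269275,  0.20911305]), 'tcp_rot': array([-1.49210308,  1.56967464,  2.06031376]), 'ft_force': array([ 1.03748334,  0.00690373, -0.26470379]), 'torque': array([ 0.00022813,  0.02127092, -0.02879541]), 'grip_width': 0.08534371087185698}
```

View pics/scene0.png

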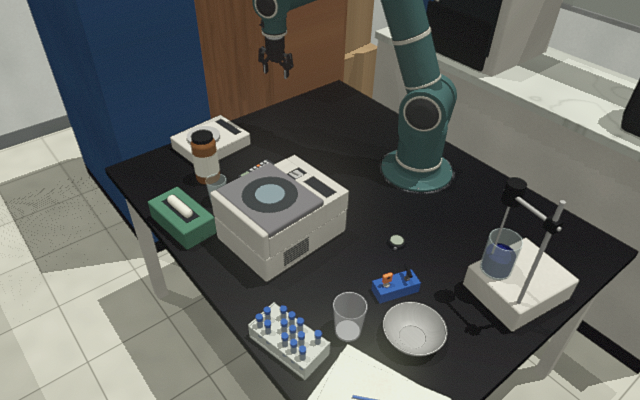

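View pics/side0.png

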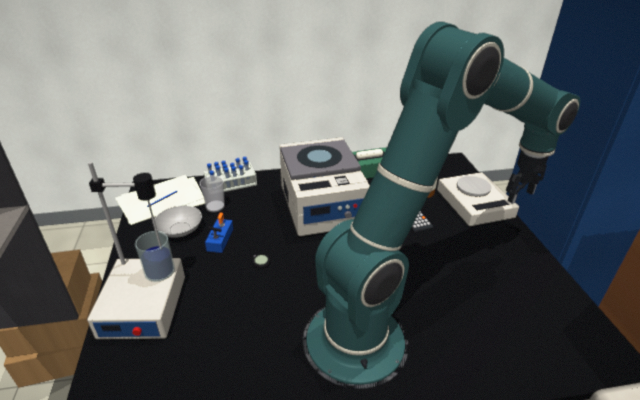

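View pics/wrist0.png

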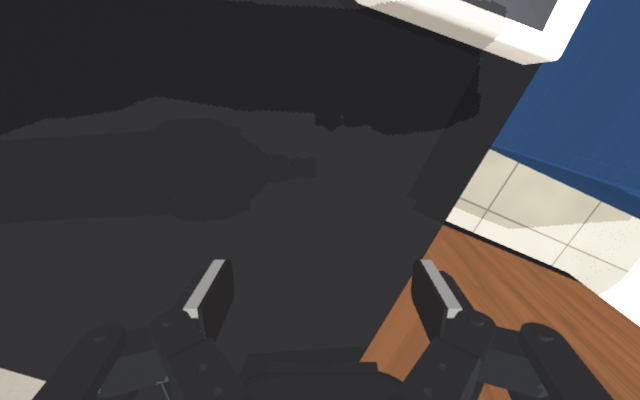

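The scene view shows the blue block at (396,285), with the orange key at about (388,280). The centrifuge deck strip is at about (320,185). I'll zoom in on both and work out their positions.

```bash
cat >> h.py <<'E'
def cloud(f):
    d=np.load(f'pics/{f}.npz'); z=d['z']; K=d['K']; v,u=np.mgrid[:400,:640]
    P=np.stack([(u-K[0,2])/K[0,0]*z,(v-K[1,2])/K[1,1]*z,z],-1)
    E=d['E']
    if 'wrist' in f or f.startswith('w'):
        from scipy.spatial.transform import Rotation as R
        T=np.eye(4);T[:3,:3]=R.from_euler('xyz',d['r']).as_matrix();T[:3,3]=d['p'];E=T@E
    W=P@E[:3,:3].T+E[:3,3]; W[z==0]=np.nan
    return d['c'],W,E,K
def crop(f,x0,y0,x1,y1,s,out):
    im=cv2.imread(f'pics/{f}.png')[y0:y1,x0:x1]; cv2.imwrite(f'pics/{out}.png',cv2.resize(im,None,fx=s,fy=s,interpolation=cv2.INTER_CUBIC))
E
python3 - <<'E'
from h import *
crop('scene0',200,140,360,280,5,'s_cen'); crop('scene0',350,250,450,320,7,'s_key'); crop('side0',190,130,390,260,4,'d_all')
for f in('scene0','side0'):
    c,W,E,K=cloud(f); h=cv2.cvtColor(c,cv2.COLOR_RGB2HSV)
    o=(h[...,0]>5)&(h[...,0]<18)&(h[...,1]>200)&(h[...,2]>120)&(W[...,2]<.12)&(W[...,2]>.03)
    b=(h[...,0]>105)&(h[...,0]<125)&(h[...,1]>150)&(W[...,2]<.055)&(W[...,2]>.0)&(W[...,1]>0)
    for n,m in(('or',o),('bl',b)):
        k,l,s,ce=cv2.connectedComponentsWithStats(m.astype(np.uint8))
        for i in range(1,k):
            if s[i,4]>8:
                p=W[l==i]; print(f,n,s[i],ce[i].round(1),p.mean(0).round(3),p.min(0).round(3),p.max(0).round(3))
                if n=='bl' and s[i,4]>60:
                    t=p[p[:,2]>.037]; 
                    if len(t)>10: print('  top rect',cv2.minAreaRect(t[:,:2].astype(np.float32)))
E
```

```text
scene0 bl [372 270  49  26 609] [398.5 284.1] [0.496 0.383 0.037] [0.397 0.326 0.001] [0.565 0.421 0.048]
  top rect ((0.4975782334804535, 0.3735943138599396), (0.061031781136989594, 0.13387702405452728), 72.08287811279297)
side0 or [218 213   5  10  30] [220.2 216.7] [0.524 0.362 0.081] [0.512 0.355 0.064] [0.543 0.369 0.09 ]
side0 bl [205 219  29  34 557] [219.3 236.7] [0.479 0.371 0.03 ] [0.424 0.325 0.   ] [0.619 0.425 0.048]
  top rect ((0.49769487977027893, 0.37237995862960815), (0.058050382882356644, 0.13680407404899597), 72.02162170410156)
side0 bl [142 327  16   9 112] [149.5 331.3] [0.092 0.558 0.04 ] [0.087 0.538 0.023] [0.098 0.581 0.054]
  top rect ((0.0919303372502327, 0.5566479563713074), (0.038942962884902954, 0.006442910525947809), 81.46625518798828)
side0 bl [ 96 328  36   8 203] [114.9 332.3] [0.106 0.652 0.038] [0.097 0.605 0.02 ] [0.116 0.699 0.055]
  top rect ((0.10519727319478989, 0.6523511409759521), (0.09570525586605072, 0.007574988063424826), 81.42676544189453)
```

View pics/s_cen.png

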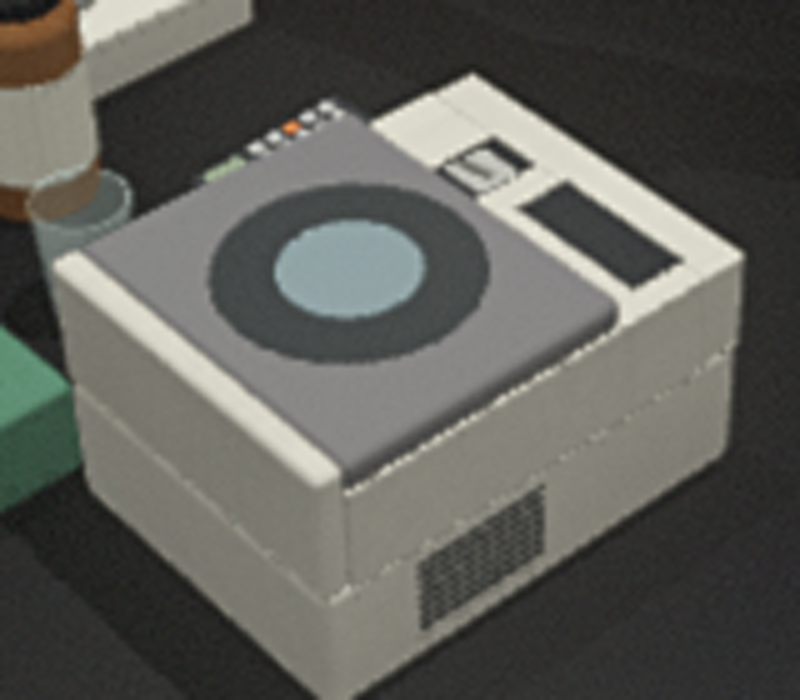

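View pics/s_key.png

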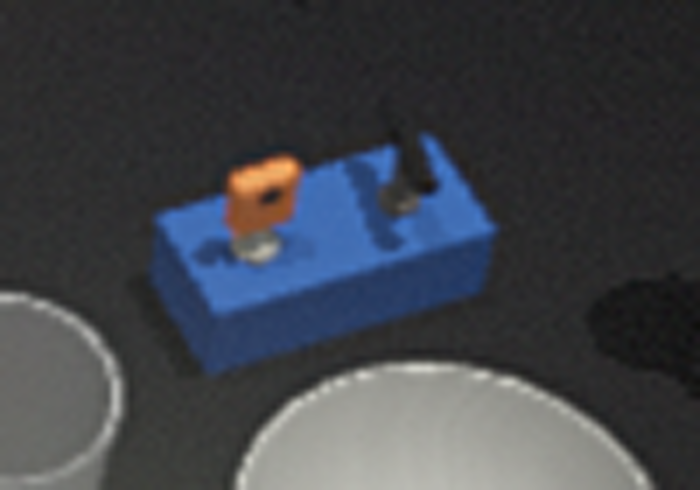

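View pics/d_all.png

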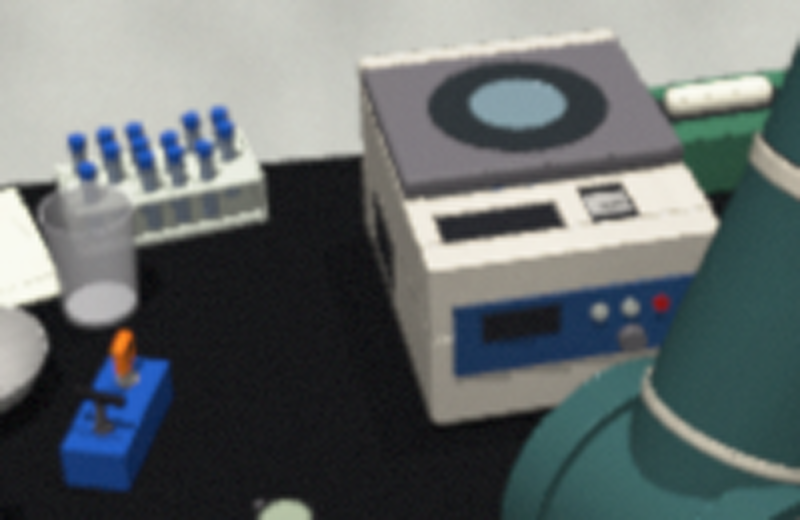

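```bash
python3 - <<'E'
from h import *
from scipy.spatial.transform import Rotation as R
o=arm.observe(); print(R.from_euler('xyz',o['tcp_rot']).as_matrix().round(3))
c,W,E,K=cloud('scene0')
for u,v in((297,173),(294,172),(305,170),(289,177),(320,186),(350,190),(295,155)): print(u,v,W[v,u].round(3))
m=(abs(W[...,2]-.185)<.004); k,l,s,ce=cv2.connectedComponentsWithStats(m.astype(np.uint8))
i=1+np.argmax(s[1:,4]); p=W[m&(abs(W[...,0]-.5)<.3)&(abs(W[...,1])<.3)]; print(cv2.minAreaRect(p[:,:2].astype(np.float32)),p.min(0),p.max(0))
c2,W2,E2,K2=cloud('side0')
for u,v in((342,180),):print(W2[v,u])
# body footprint: points with z .02-.2
for WW in (W,W2):
  q=WW[(WW[...,2]>.05)&(WW[...,2]<.21)&(WW[...,0]>.4)&(WW[...,0]<1)&(WW[...,1]>-.22)&(WW[...,1]<.26)]
  print(cv2.minAreaRect(q[:,:2].astype(np.float32)))
# lid top
q=W[(abs(W[...,2]-.207)<.004)&(W[...,0]>.4)&(W[...,0]<1)&(W[...,1]>-.22)&(W[...,1]<.26)]; print(cv2.minAreaRect(q[:,:2].astype(np.float32)))
# orange in scene
h=cv2.cvtColor(c,cv2.COLOR_RGB2HSV); print(h[276:284,382:394].reshape(-1,3)[::7])
for v in range(272,286): print(v,[tuple(W[v,u].round(3)) for u in (384,388,391)])
E
```

```text
[[-0.     0.399 -0.917]
 [ 0.001 -0.917 -0.399]
 [-1.    -0.001  0.   ]]
297 173 [ 0.524 -0.072  0.185]
294 172 [ 0.529 -0.081  0.186]
305 170 [ 0.494 -0.067  0.187]
289 177 [ 0.576 -0.043  0.211]
320 186 [0.509 0.028 0.187]
350 190 [ 0.288 -0.062  0.002]
295 155 [ 0.311 -0.368 -0.003]
((0.6300007104873657, -0.019552692770957947), (0.34314048290252686, 0.26901134848594666), 3.9835784435272217) [ 0.45231771 -0.16097508  0.18101169] [0.79994671 0.12365841 0.18899841]
[ 0.53006721 -0.07480754  0.18349002]
((0.6840187907218933, 0.02372296154499054), (0.4812544882297516, 0.4768890142440796), 88.73204040527344)
((0.6810850501060486, 0.024181023240089417), (0.4813521206378937, 0.4724941849708557), 88.38968658447266)
((0.6835322976112366, -0.014898434281349182), (0.23738491535186768, 0.2671446204185486), 3.631100654602051)
[[ 10 140  95]
 [ 11 163 160]
 [ 12 164 191]
 [  8 146 138]
 [ 10 162 140]
 [109 162 179]
 [ 10 158 123]
 [ 10 169 133]
 [ 12 177 140]
 [ 11 166 134]
 [109 162 179]
 [ 11 140 129]
 [111 148 181]
 [110  95 113]]
272 [(np.float64(0.471), np.float64(0.302), np.float64(0.002))
[... 1772 characters left out ...]
 np.float64(0.362), np.float64(0.059)), (np.float64(0.517), np.float64(0.359), np.float64(0.04)), (np.float64(0.511), np.float64(0.365), np.float64(0.041))]
283 [(np.float64(0.539), np.float64(0.363), np.float64(0.056)), (np.float64(0.523), np.float64(0.365), np.float64(0.046)), (np.float64(0.514), np.float64(0.368), np.float64(0.042))]
284 [(np.float64(0.535), np.float64(0.361), np.float64(0.046)), (np.float64(0.525), np.float64(0.367), np.float64(0.044)), (np.float64(0.515), np.float64(0.37), np.float64(0.039))]
285 [(np.float64(0.537), np.float64(0.363), np.float64(0.045)), (np.float64(0.528), np.float64(0.37), np.float64(0.045)), (np.float64(0.521), np.float64(0.375), np.float64(0.045))]
```

```bash
cat >> h.py <<'E'
from scipy.spatial.transform import Rotation as R
def go(x,y,z,yaw=None):
    """tool shift (mm) and twist (deg) to world TCP x,y,z with tool y-axis at yaw (deg, world, mod 180)"""
    o=arm.observe(); M=R.from_euler('xyz',o['tcp_rot']).as_matrix()
    d=np.array([x,y,z])-o['ee_pos']; cy=np.degrees(np.arctan2(M[1,1],M[0,1]))
    tw=None if yaw is None else (cy-yaw+90)%180-90
    print('t',o['time'],'pos',np.round(o['ee_pos'],4),'yaw',cy.round(2),'tilt',M[2].round(4),'F',o['ft_force'].round(1),'T',o['torque'].round(2),'w',o['grip_width'].round(4),'q',o['joint_pos'].round(2))
    print('shift m',(M.T@d).round(4),'twist',tw)
E
python3 - <<'E'
from h import *
print(arm.grab_frame('wrist')['tool_from_camera'].round(3))
go(.48,-.073,.38,3.8)
E
```

```text
[[ 0.    -0.326  0.945 -0.165]
 [ 1.    -0.001 -0.001 -0.   ]
 [ 0.002  0.945  0.326 -0.085]
 [ 0.     0.     0.     1.   ]]Traceback (most recent call last):
  File "<stdin>", line 3, in <module>
  File "h.py", line 24, in go
    print('t',o['time'],'pos',np.round(o['ee_pos'],4),'yaw',cy.round(2),'tilt',M[2].round(4),'F',o['ft_force'].round(1),'T',o['torque'].round(2),'w',o['grip_width'].round(4),'q',o['joint_pos'].round(2))
                                                                                                                                                     ^^^^^^^^^^^^^^^^^^^^^
AttributeError: 'float' object has no attribute 'round'
```

```bash
sed -i "s/o\['grip_width'\].round(4)/round(float(o['grip_width']),4)/" h.py; python3 -c "
from h import *
go(.52,-.045,.38,3.8)"
```

```text
t 0.2 pos [ 0.2495 -0.5728  0.2093] yaw -66.46 tilt [-1.e+00 -7.e-04  1.e-04] F [-0.7  0.6 -0.1] T [-0.02 -0.    0.04] w 0.0857 q [ 1.12  0.42 -0.01  1.61  0.    1.11 -0.05]
shift m [-0.1704 -0.376  -0.4588] twist -70.26364740253472
```

Request:
jog_arm(increments=[{"fingers":0.085,"xyz":[-0.04,0,0],"twist":0},{"fingers":0.085,"xyz":[-0.08,-0.01,-0.01],"twist":-7},{"fingers":0.085,"xyz":[-0.11,-0.03,-0.04],"twist":-14},{"fingers":0.085,"xyz":[-0.135,-0.05,-0.07],"twist":-21},{"fingers":0.085,"xyz":[-0.155,-0.075,-0.1],"twist":-28}])

```text
time: 0.62
ee_pos: [0.3077, -0.4715, 0.3616]
tcp_rot: [0.994, 1.57, -1.243]
ft_force: [1.2, -0.2, 0.1]
grip_width: 0.0851
```

```bash
python3 -c "
from h import *
go(.52,-.045,.38,3.8)"
```

```text
t 0.6167 pos [ 0.3077 -0.4715  0.3616] yaw -38.17 tilt [-1.e+00  1.e-03  7.e-04] F [ 1.2 -0.2  0.1] T [-0.05 -0.06 -0.03] w 0.0851 q [ 1.05  0.21 -0.14  1.56  0.03  1.38  0.25]
shift m [-0.0188 -0.0967 -0.4665] twist -41.97456296544379
```

Request:
jog_arm(increments=[{"fingers":0.085,"xyz":[-0.019,-0.097,-0.46],"twist":-42},{"fingers":0.085,"xyz":[-0.019,-0.097,-0.46],"twist":-42},{"fingers":0.085,"xyz":[-0.019,-0.097,-0.46],"twist":-42},{"fingers":0.085,"xyz":[-0.019,-0.097,-0.46],"twist":-42},{"fingers":0.085,"xyz":[-0.019,-0.097,-0.46],"twist":-42}])

```text
time: 1.03
ee_pos: [0.4006, -0.284, 0.3684]
tcp_rot: [-0.14, 1.57, -1.751]
ft_force: [0.2, 0.2, -0.1]
grip_width: 0.0854
```

```bash
python3 -c "
from h import *
go(.52,-.045,.38,3.8)"
```

```text
t 1.0333 pos [ 0.4006 -0.284   0.3684] yaw -2.31 tilt [-1.e+00 -1.e-04  4.e-04] F [ 0.2  0.2 -0.1] T [ 0.01 -0.08  0.03] w 0.0854 q [ 0.87  0.07 -0.34  1.7   0.02  1.37  0.49]
shift m [-0.0117  0.1097 -0.2437] twist -6.106402407134908
```

Request:
jog_arm(increments=[{"fingers":0.085,"xyz":[-0.01,0.11,-0.24],"twist":-6},{"fingers":0.085,"xyz":[-0.01,0.11,-0.24],"twist":-6},{"fingers":0.085,"xyz":[-0.01,0.11,-0.24],"twist":-6},{"fingers":0.085,"xyz":[-0.01,0.11,-0.24],"twist":-6},{"fingers":0.085,"xyz":[-0.01,0.11,-0.24],"twist":-6}])

```text
time: 1.45
ee_pos: [0.496, -0.099, 0.3764]
tcp_rot: [0.781, 1.57, -0.732]
ft_force: [0.9, 0.2, 0.1]
grip_width: 0.0853
```

Request:
jog_arm(increments=[{"fingers":0.085,"xyz":[-0.001,0.02,-0.05],"twist":0},{"fingers":0.085,"xyz":[-0.001,0.02,-0.05],"twist":0},{"fingers":0.085,"xyz":[-0.001,0.02,-0.05],"twist":0}])

```text
time: 1.7
ee_pos: [0.5133, -0.0458, 0.3771]
tcp_rot: [2.991, 1.57, 1.484]
ft_force: [0.8, -0.4, 0.3]
grip_width: 0.0848
```

```bash
python3 -c "
from h import *
go(.52,-.045,.38,3.8); snap('wrist','w1')
c,W,E,K=cloud('w1')
go(.52,-.045,.38,3.8)
"
```

```text
t 1.7 pos [ 0.5133 -0.0458  0.3771] yaw 3.68 tilt [-1.e+00  2.e-04 -1.e-03] F [ 0.8 -0.4  0.3] T [-0.03 -0.03 -0.01] w 0.0848 q [ 0.55  0.14 -0.58  1.63  0.07  1.4   0.03]
shift m [-0.0029  0.0067 -0.0004] twist -0.11927574962513177
t 1.75 pos [ 0.5129 -0.0484  0.377 ] yaw 3.52 tilt [-1.e+00 -3.e-04 -4.e-04] F [-0.4 -1.4 -0.3] T [-0.05 -0.01  0.02] w 0.0848 q [ 0.55  0.13 -0.58  1.63  0.07  1.4   0.03]
shift m [-0.003   0.0073 -0.0029] twist -0.2792014869230428
```

View pics/w1.png

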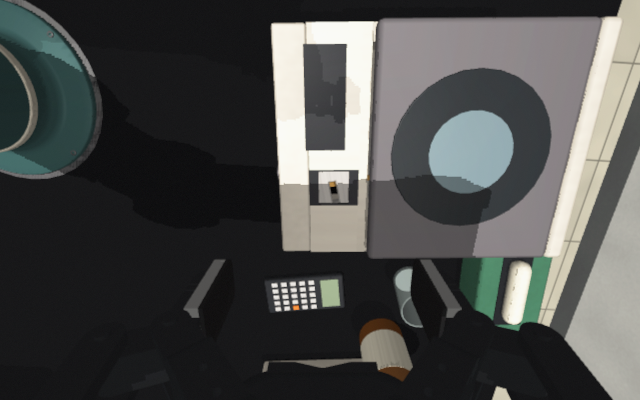

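```bash
python3 - <<'E'
from h import *
crop('w1',295,155,375,220,9,'w1z')
c,W,E,K=cloud('w1')
for n,(u,v) in dict(tl=(310,170),tr=(358,170),bl=(310,206),br=(358,206),slot=(333,187),frontL=(274,24),frontR=(283,250),lidL=(376,20),lidR=(369,254),guide=(345,178),guide2=(322,196)).items(): print(n,W[v,u].round(4))
E
```

```text
tl [ 0.5    -0.0513  0.1853]
tr [ 0.556  -0.048   0.1845]
bl [ 0.5023 -0.0958  0.1859]
br [ 0.5603 -0.0924  0.1854]
slot [ 0.5307 -0.0835  0.142 ]
frontL [0.4562 0.0975 0.185 ]
frontR [ 0.4517 -0.2588  0.0019]
lidL [0.5842 0.1431 0.002 ]
lidR [ 0.5768 -0.1458  0.2052]
guide [ 0.5418 -0.0591  0.1827]
guide2 [ 0.5161 -0.0836  0.1816]
```

View pics/w1z.png

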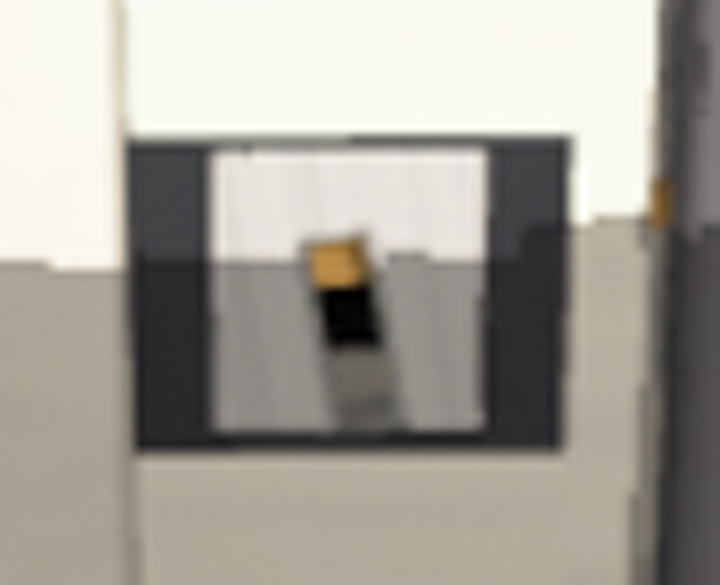

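```bash
cat >> h.py <<'E'
def onplane(E,K,px,z):
    px=np.atleast_2d(px); d=np.c_[(px[:,0]-K[0,2])/K[0,0],(px[:,1]-K[1,2])/K[1,1],np.ones(len(px))]@E[:3,:3].T
    return E[:3,3]+d*((z-E[2,3])/d[:,2])[:,None]
E
python3 - <<'E'
from h import *
c,W,E,K=cloud('w1')
f=lambda a:np.array(a)/9+[295-.44,155-.44]
s=onplane(E,K,f([(305,237),(368,233),(402,430),(337,432)]),.182); print('slot',s.round(4), s.mean(0))
for i,j in((0,1),(1,2),(2,3),(3,0)): d=s[j]-s[i]; print(np.hypot(*d[:2]).round(4),np.degrees(np.arctan2(d[1],d[0])).round(1))
p=onplane(E,K,f([(208,148),(487,148),(483,432),(210,432)]),.185); print('open',p.round(4),p.mean(0))
for i,j in((0,1),(1,2),(2,3),(3,0)): d=p[j]-p[i]; print(np.hypot(*d[:2]).round(4),np.degrees(np.arctan2(d[1],d[0])).round(1))
go(.53-.03,.365,.3,-18)
E
```

```text
slot [[ 0.5225 -0.064   0.182 ]
 [ 0.5308 -0.063   0.182 ]
 [ 0.5375 -0.0903  0.182 ]
 [ 0.5287 -0.0911  0.182 ]] [ 0.52989822 -0.07709136  0.182     ]
0.0083 7.4
0.0281 -76.2
0.0088 -174.5
0.0278 102.9
open [[ 0.509  -0.052   0.185 ]
 [ 0.5451 -0.0497  0.185 ]
 [ 0.5481 -0.0888  0.185 ]
 [ 0.5116 -0.0911  0.185 ]] [ 0.52847221 -0.0704078   0.185     ]
0.0362 3.6
0.0392 -85.6
0.0366 -176.4
0.0392 93.7
t 1.75 pos [ 0.5129 -0.0484  0.377 ] yaw 3.52 tilt [-1.e+00 -3.e-04 -4.e-04] F [-0.4 -1.4 -0.3] T [-0.05 -0.01  0.02] w 0.0848 q [ 0.55  0.13 -0.58  1.63  0.07  1.4   0.03]
shift m [ 0.0772  0.0126 -0.4133] twist 21.520798513076954
```

Request:
jog_arm(increments=[{"fingers":0.085,"xyz":[0,0.044,-0.446],"twist":0},{"fingers":0.085,"xyz":[0,0.044,-0.446],"twist":0},{"fingers":0.085,"xyz":[0,0.044,-0.446],"twist":0},{"fingers":0.085,"xyz":[0,0.044,-0.446],"twist":0},{"fingers":0.085,"xyz":[0,0.044,-0.446],"twist":0}])

```text
time: 2.17
ee_pos: [0.521, 0.1585, 0.3773]
tcp_rot: [0.483, 1.57, -1.032]
ft_force: [1.3, -2.0, -0.1]
grip_width: 0.0849
```

```bash
python3 -c "
from h import *
go(.53,.40,.27,3.5)"
```

```text
t 2.1667 pos [0.521  0.1585 0.3773] yaw 3.2 tilt [-1.e+00  4.e-04  7.e-04] F [ 1.3 -2.  -0.1] T [-0.04 -0.04 -0.02] w 0.0849 q [ 0.26  0.22 -0.73  1.56  0.15  1.42 -0.42]
shift m [ 0.1071  0.0224 -0.2407] twist -0.29984309138129106
```

Request:
jog_arm(increments=[{"fingers":0.085,"xyz":[0.107,0.022,-0.24],"twist":0},{"fingers":0.085,"xyz":[0.107,0.022,-0.24],"twist":0},{"fingers":0.085,"xyz":[0.107,0.022,-0.24],"twist":0},{"fingers":0.085,"xyz":[0.107,0.022,-0.24],"twist":0},{"fingers":0.085,"xyz":[0.107,0.022,-0.24],"twist":0}])

```text
time: 2.58
ee_pos: [0.528, 0.3487, 0.2914]
tcp_rot: [0.098, 1.57, -1.416]
ft_force: [2.1, -0.9, 1.2]
grip_width: 0.085
```

Request:
jog_arm(increments=[{"fingers":0.085,"xyz":[0.018,0.005,-0.035],"twist":0},{"fingers":0.085,"xyz":[0.018,0.005,-0.035],"twist":0},{"fingers":0.085,"xyz":[0.018,0.005,-0.035],"twist":0}])

```text
time: 2.83
ee_pos: [0.5298, 0.3841, 0.2727]
tcp_rot: [-1.221, 1.568, -2.732]
ft_force: [0.5, -0.3, 0.3]
grip_width: 0.0849
```

```bash
python3 -c "
from h import *
go(.53,.40,.27,3.5); snap('wrist','w2')
go(.53,.40,.27,3.5)
"
```

```text
t 2.8333 pos [0.5298 0.3841 0.2727] yaw 3.44 tilt [-1.     -0.0028  0.001 ] F [ 0.5 -0.3  0.3] T [-0.01 -0.02  0.03] w 0.0849 q [-0.17  0.52 -0.74  1.44  0.35  1.32 -0.87]
shift m [ 0.0027  0.0012 -0.0158] twist -0.05845082074293373
t 2.8833 pos [0.5307 0.3829 0.2739] yaw 3.32 tilt [-1.0e+00 -1.1e-03  9.0e-04] F [ 0.4 -1.1  0.3] T [-0.03  0.01 -0.01] w 0.0849 q [-0.17  0.52 -0.74  1.44  0.35  1.32 -0.87]
shift m [ 0.0039  0.0003 -0.0171] twist -0.17892889600156536
```

View pics/w2.png

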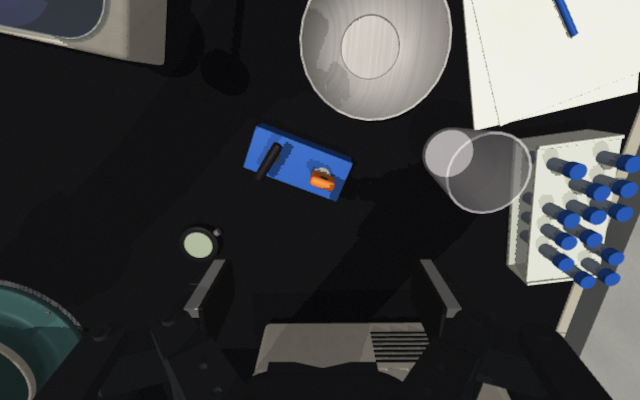

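```bash
python3 - <<'E'
from h import *
crop('w2',290,150,370,210,10,'w2z')
c,W,E,K=cloud('w2'); h=cv2.cvtColor(c,cv2.COLOR_RGB2HSV)
o=(h[...,0]>3)&(h[...,0]<20)&(h[...,1]>150)&(W[...,2]<.12)&(W[...,2]>.05); o[:150]=0;o[210:]=0
p=W[o]; print(o.sum(),p.min(0),p.max(0)); t=p[p[:,2]>.079]; print(len(t),t.mean(0),cv2.minAreaRect((t[:,:2]*1000).astype(np.float32)))
d=t[:,:2]-t[:,:2].mean(0);w,V=np.linalg.eigh(d.T@d);print(np.degrees(np.arctan2(V[1,1],V[0,1])))
print(E[:3,3])
E
```

```text
316 [0.51627073 0.35670526 0.05865485] [0.54406122 0.37238989 0.08776461]
226 [0.53061454 0.36521635 0.08516295] ((530.7410278320312, 364.5503845214844), (10.503143310546875, 28.625423431396484), 75.51411437988281)
164.47140984136757
[0.52575126 0.46866316 0.43714704]
```

View pics/w2z.png

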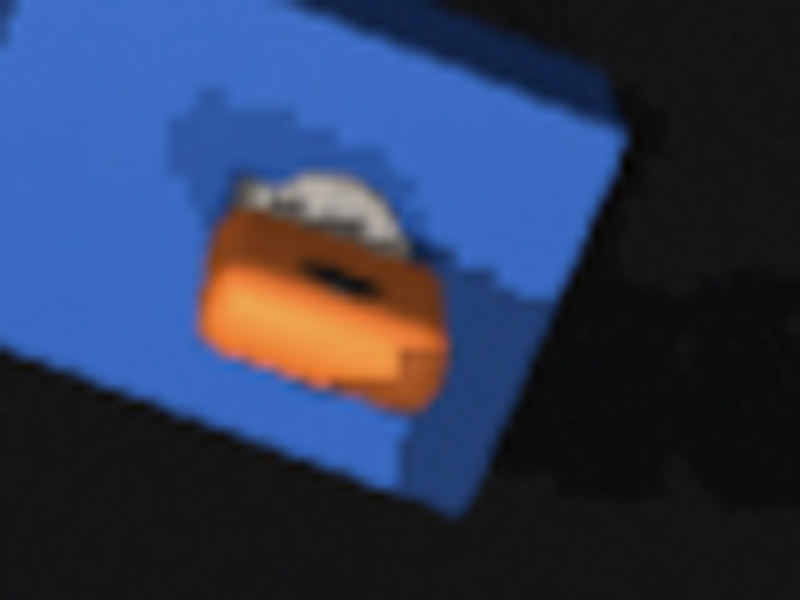

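```bash
python3 - <<'E'
from h import *
c,W,E,K=cloud('w2')
a=np.radians(75); R2=np.array([[np.cos(a),np.sin(a)],[-np.sin(a),np.cos(a)]])
L=(W[...,:2]-[.5307,.365])@R2.T   # L0 along tool y, L1 along -? 
m=(W[...,2]>.008)&(np.abs(L[...,0])<.1)&(np.abs(L[...,1])<.1)
k,l,s,ce=cv2.connectedComponentsWithStats(m.astype(np.uint8))
for i in range(1,k):
    if s[i,4]>15: print(s[i],L[l==i].min(0).round(3),L[l==i].max(0).round(3),W[l==i][:,2].max().round(3))
go(.5307,.3645,.12,75)
E
```

```text
[ 311   84   89   37 1215] [ 0.079 -0.064] [0.1   0.046] 0.052
[ 244  124  109   78 4764] [-0.031 -0.033] [0.032 0.099] 0.088
[   33   260   580   140 35600] [-0.013 -0.065] [0.054 0.079] 0.388
t 2.8833 pos [0.5307 0.3829 0.2739] yaw 3.32 tilt [-1.0e+00 -1.1e-03  9.0e-04] F [ 0.4 -1.1  0.3] T [-0.03  0.01 -0.01] w 0.0849 q [-0.17  0.52 -0.74  1.44  0.35  1.32 -0.87]
shift m [ 0.1539 -0.0009  0.0182] twist -71.67892889600157
```

Request:
jog_arm(increments=[{"fingers":0.085,"xyz":[0.02,0,0.018],"twist":-72},{"fingers":0.085,"xyz":[0.04,0,0.018],"twist":-72},{"fingers":0.085,"xyz":[0.06,0,0.018],"twist":-72},{"fingers":0.085,"xyz":[0.08,0,0.018],"twist":-72},{"fingers":0.085,"xyz":[0.1,0,0.018],"twist":-72}])

```text
time: 3.3
ee_pos: [0.5329, 0.3633, 0.1748]
tcp_rot: [0.643, 1.569, -0.241]
ft_force: [0.3, -0.0, 0.6]
grip_width: 0.0849
```

Request:
jog_arm(increments=[{"fingers":0.085,"xyz":[0,0,0],"twist":-36},{"fingers":0.085,"xyz":[0,0,0],"twist":-36},{"fingers":0.085,"xyz":[0,0,0],"twist":-36},{"fingers":0.085,"xyz":[0,0,0],"twist":-36},{"fingers":0.085,"xyz":[0,0,0],"twist":-36}])

```text
time: 3.72
ee_pos: [0.5329, 0.3633, 0.1755]
tcp_rot: [-0.232, 1.569, -0.492]
ft_force: [-0.7, -0.2, 0.5]
grip_width: 0.0851
```

Request:
jog_arm(increments=[{"fingers":0.07,"xyz":[0,0,0],"twist":0},{"fingers":0.06,"xyz":[0,0,0],"twist":0}])

```text
time: 3.88
ee_pos: [0.5325, 0.364, 0.1751]
tcp_rot: [-0.134, 1.57, -0.403]
ft_force: [-0.4, -0.2, -0.4]
grip_width: 0.0637
```

```bash
python3 -c "
from h import *
snap('wrist','w3')
go(.5307,.3645,.057,75)
c,W,E,K=cloud('w3'); h=cv2.cvtColor(c,cv2.COLOR_RGB2HSV)
o=(h[...,0]>3)&(h[...,0]<20)&(h[...,1]>150)&(W[...,2]<.12)&(W[...,2]>.05)
k,l,s,ce=cv2.connectedComponentsWithStats(o.astype(np.uint8)); i=1+np.argmax(s[1:,4]); p=W[l==i];print(s[i],p.min(0),p.max(0))
t=p[p[:,2]>.079];print(len(t),t.mean(0),cv2.minAreaRect((t[:,:2]*1000).astype(np.float32)))
"
```

```text
t 3.9333 pos [0.5322 0.3644 0.1751] yaw 74.58 tilt [-1.e+00 -2.e-04  9.e-04] F [-0.2  0.   0.2] T [0.05 0.   0.  ] w 0.0597 q [-0.    0.68 -0.97  1.57  0.59  1.21  0.22]
shift m [ 0.1181 -0.0003 -0.0016] twist -0.4186800118436338
[314 167  14  40 489] [0.51601273 0.35540838 0.05785533] [0.5444838  0.37198051 0.08791967]
426 [0.5291166  0.36373753 0.08539085] ((530.3558349609375, 363.5740051269531), (11.09070110321045, 28.748056411743164), 74.11103820800781)
```

View pics/w3.png

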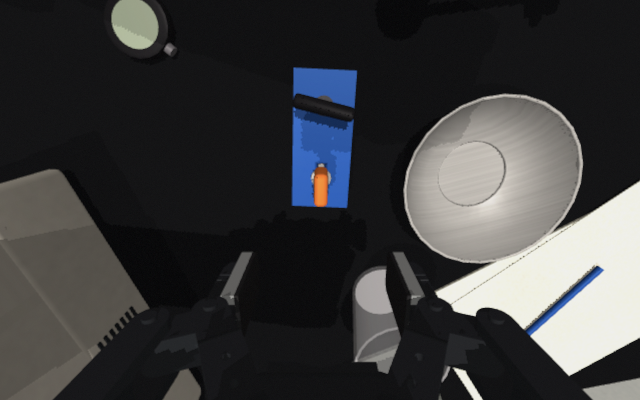

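```bash
python3 -c "
from h import *
c,W,E,K=cloud('w2')
p=onplane(E,K,[(441,172),(531,172),(486,132),(486,213)],.115); q=onplane(E,K,[(441,172),(531,172),(486,132),(486,213)],.095); print(p,q)
p=onplane(E,K,[(448,152)],.003);print(p)
c,W,E,K=cloud('w3')
for uv in ((355,300),(362,275),(380,268)): print(onplane(E,K,[uv],.115),W[uv[1],uv[0]])
"
```

```text
[[0.65491589 0.39294357 0.115     ]
 [0.74950808 0.39853584 0.115     ]
 [0.6927302  0.43688977 0.115     ]
 [0.71284889 0.34974443 0.115     ]] [[0.66293488 0.38824264 0.095     ]
 [0.76339968 0.3941821  0.095     ]
 [0.70309683 0.43491717 0.095     ]
 [0.72446456 0.34236154 0.095     ]]
[[0.70433403 0.39558835 0.003     ]]
[[0.62363007 0.36828792 0.115     ]] [0.68313397 0.3618903  0.03726294]
[[0.60117003 0.37965322 0.115     ]] [0.67446243 0.37616417 0.00485425]
[[0.59864389 0.39539414 0.115     ]] [0.66955912 0.39956065 0.00659366]
```

Request:
jog_arm(increments=[{"fingers":0.045,"xyz":[0.04,0,-0.0015],"twist":0.5},{"fingers":0.045,"xyz":[0.075,0,-0.0015],"twist":0.5},{"fingers":0.045,"xyz":[0.1,0,-0.0015],"twist":0.5},{"fingers":0.045,"xyz":[0.118,0,-0.0015],"twist":0.5},{"fingers":0.045,"xyz":[0.118,0,-0.0015],"twist":0.5}])

```text
time: 4.35
ee_pos: [0.5289, 0.3643, 0.0533]
tcp_rot: [-2.092, 1.566, -2.367]
ft_force: [-0.9, -0.4, 0.8]
grip_width: 0.0446
```

```bash
python3 -c "
from h import *
go(.5305,.364,.057,74.1)
snap('wrist','w4')"
```

```text
t 4.35 pos [0.5289 0.3643 0.0533] yaw 74.24 tilt [-1.     -0.0039 -0.0023] F [-0.9 -0.4  0.8] T [ 0.02 -0.05  0.06] w 0.0446 q [-0.06  0.81 -0.87  1.66  0.7   1.03  0.13]
shift m [-0.0037  0.0002  0.0016] twist 0.13521428089575238
```

View pics/w4.png

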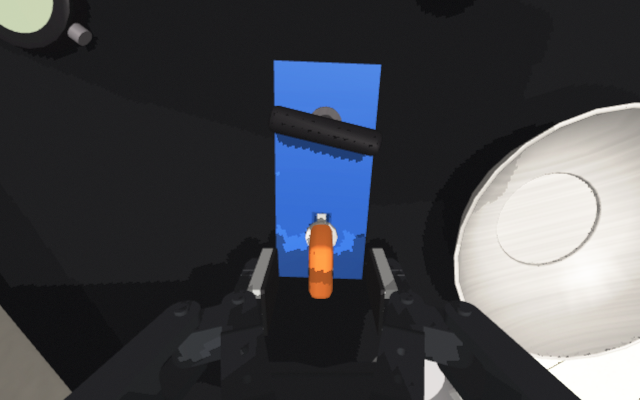

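The key is centred between the pads at column 320. I'll close on it.

Request:
jog_arm(increments=[{"fingers":0.045,"xyz":[-0.003,0,0.001],"twist":0},{"fingers":0.02,"xyz":[-0.003,0,0.001],"twist":0},{"fingers":0.005,"xyz":[-0.003,0,0.001],"twist":0},{"fingers":0.0,"xyz":[-0.003,0,0.001],"twist":0},{"fingers":0.0,"xyz":[-0.003,0,0.001],"twist":0}], newtons=60)

```text
time: 4.82
ee_pos: [0.5314, 0.3663, 0.0609]
tcp_rot: [0.716, 1.569, 0.445]
ft_force: [-0.8, -1.3, 8.4]
grip_width: 0.0094
```

Request:
jog_arm(increments=[{"fingers":0.0,"xyz":[0,0,0],"twist":0},{"fingers":0.0,"xyz":[0,0,0],"twist":0},{"fingers":0.0,"xyz":[0,0,0],"twist":0}])

```text
time: 5.07
ee_pos: [0.5314, 0.3663, 0.061]
tcp_rot: [0.721, 1.569, 0.449]
ft_force: [0.0, -1.2, 10.0]
grip_width: 0.0092
```

```bash
python3 -c "
from h import *
go(.5305,.364,.057,74.1)
"
```

```text
t 5.0667 pos [0.5314 0.3663 0.061 ] yaw 74.44 tilt [-1.      0.0012  0.0014] F [ 0.  -1.2 10. ] T [-0.39  0.1   0.07] w 0.0092 q [-0.06  0.8  -0.88  1.65  0.7   1.03  0.14]
shift m [ 0.004  -0.0025 -0.0003] twist 0.3369808646643122
```

```bash
python3 -c "
from h import *
snap('wrist','w5'); snap('scene','scene5'); crop('scene5',340,230,440,305,8,'s5z')
"
```

```text
(no output)
```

View pics/w5.png

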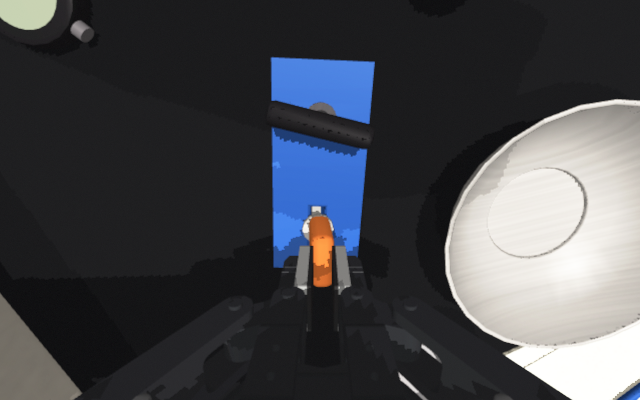

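View pics/s5z.png

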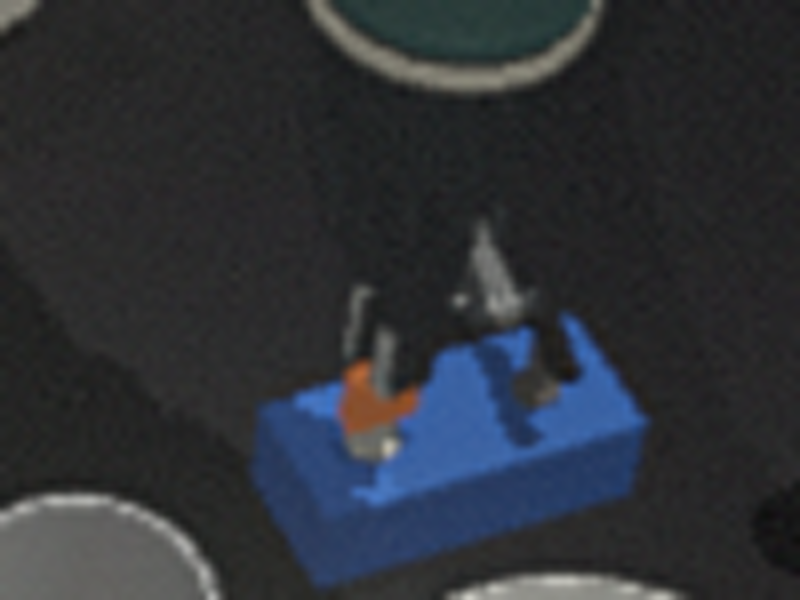

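Request:
jog_arm(increments=[{"fingers":0.025,"xyz":[0,0,0],"twist":0},{"fingers":0.025,"xyz":[0,0,0],"twist":0},{"fingers":0.025,"xyz":[0,0,0],"twist":0}], newtons=40)

```text
time: 5.42
ee_pos: [0.5308, 0.366, 0.0598]
tcp_rot: [1.162, 1.571, 0.89]
ft_force: [-0.0, 0.0, -1.1]
grip_width: 0.025
```

```bash
python3 -c "
from h import *
go(.5305,.364,.055,74.1)
"
```

```text
t 5.4167 pos [0.5308 0.366  0.0598] yaw 74.46 tilt [-1.e+00  2.e-04  1.e-04] F [-0.   0.  -1.1] T [0.02 0.06 0.02] w 0.025 q [-0.06  0.8  -0.88  1.65  0.7   1.03  0.14]
shift m [ 0.0048 -0.002   0.0002] twist 0.3561518569556341
```

Request:
jog_arm(increments=[{"fingers":0.025,"xyz":[0.005,-0.001,0],"twist":0},{"fingers":0.025,"xyz":[0.005,-0.001,0],"twist":0},{"fingers":0.0,"xyz":[0.005,-0.001,0],"twist":0},{"fingers":0.0,"xyz":[0.005,-0.001,0],"twist":0},{"fingers":0.0,"xyz":[0.005,-0.001,0],"twist":0}])

```text
time: 5.83
ee_pos: [0.5305, 0.365, 0.0545]
tcp_rot: [-3.03, 1.571, 2.982]
ft_force: [-0.4, 0.5, -0.7]
grip_width: 0.0109
```

Request:
jog_arm(increments=[{"fingers":0.0,"xyz":[0,0,0],"twist":0},{"fingers":0.0,"xyz":[0,0,0],"twist":0}], newtons=60)

```text
time: 6.0
ee_pos: [0.5305, 0.365, 0.0546]
tcp_rot: [2.223, 1.571, 1.952]
ft_force: [-0.0, -0.2, 0.5]
grip_width: 0.0101
```

```bash
python3 -c "
from h import *
go(.5305,.364,.055,74.1)
"
```

```text
t 6.0 pos [0.5305 0.365  0.0546] yaw 74.47 tilt [-1.e+00  1.e-04 -1.e-04] F [-0.  -0.2  0.5] T [0.03 0.02 0.04] w 0.0101 q [-0.06  0.81 -0.87  1.65  0.7   1.03  0.14]
shift m [-0.0004 -0.001   0.0002] twist 0.36644750622080835
```

Request:
jog_arm(increments=[{"fingers":0.0,"xyz":[-0.015,0,0],"twist":0},{"fingers":0.0,"xyz":[-0.04,0,0],"twist":0},{"fingers":0.0,"xyz":[-0.08,0,0],"twist":0},{"fingers":0.0,"xyz":[-0.12,0,0],"twist":0},{"fingers":0.0,"xyz":[-0.16,0,0],"twist":0}])

```text
time: 6.42
ee_pos: [0.5299, 0.3651, 0.2176]
tcp_rot: [2.141, 1.57, 1.871]
ft_force: [1.4, 0.7, -0.3]
grip_width: 0.0098
```

```bash
python3 -c "
from h import *
go(.529,-.06,.32,13.3)
snap('wrist','w6')
"
```

```text
t 6.4167 pos [0.5299 0.3651 0.2176] yaw 74.52 tilt [-1.e+00  5.e-04 -3.e-04] F [ 1.4  0.7 -0.3] T [-0.06 -0.04 -0.03] w 0.0098 q [ 0.01  0.64 -1.    1.53  0.55  1.27  0.24]
shift m [-0.1026 -0.4099  0.1126] twist 61.21769096717193
```

View pics/w6.png

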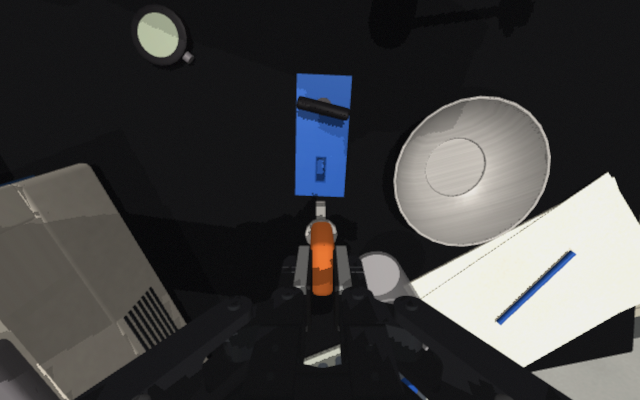

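Request:
jog_arm(increments=[{"fingers":0.0,"xyz":[-0.04,0,0],"twist":0},{"fingers":0.0,"xyz":[-0.07,-0.02,0.005],"twist":7},{"fingers":0.0,"xyz":[-0.09,-0.05,0.013],"twist":14},{"fingers":0.0,"xyz":[-0.103,-0.085,0.023],"twist":21},{"fingers":0.0,"xyz":[-0.103,-0.125,0.034],"twist":28}])

```text
time: 6.88
ee_pos: [0.5295, 0.2363, 0.3213]
tcp_rot: [1.307, 1.566, 0.544]
ft_force: [2.3, 0.5, 0.3]
grip_width: 0.0101
```

```bash
python3 -c "
from h import *
go(.529,-.06,.31,13.3)
"
```

```text
t 6.8833 pos [0.5295 0.2363 0.3213] yaw 46.28 tilt [-1.      0.0042  0.0011] F [2.3 0.5 0.3] T [-0.   -0.1  -0.02] w 0.0101 q [ 0.27  0.39 -0.98  1.56  0.33  1.36  0.06]
shift m [ 0.0107 -0.2146  0.2045] twist 32.984407047557895
```

Request:
jog_arm(increments=[{"fingers":0.0,"xyz":[0.01,-0.214,0.204],"twist":33},{"fingers":0.0,"xyz":[0.01,-0.214,0.204],"twist":33},{"fingers":0.0,"xyz":[0.01,-0.214,0.204],"twist":33},{"fingers":0.0,"xyz":[0.01,-0.214,0.204],"twist":33},{"fingers":0.0,"xyz":[0.01,-0.214,0.204],"twist":33}])

```text
time: 7.3
ee_pos: [0.5295, 0.0256, 0.3118]
tcp_rot: [0.994, 1.569, -0.348]
ft_force: [0.8, -0.1, -0.2]
grip_width: 0.0098
```

```bash
python3 -c "
from h import *
go(.529,-.06,.29,13.3)
"
```

```text
t 7.3 pos [0.5295 0.0256 0.3118] yaw 13.09 tilt [-1.0e+00  1.1e-03  7.0e-04] F [ 0.8 -0.1 -0.2] T [ 0.06 -0.09  0.01] w 0.0098 q [ 0.6   0.24 -0.84  1.7   0.19  1.28 -0.05]
shift m [ 0.0218 -0.0199  0.0833] twist -0.21213826110236766
```

Request:
jog_arm(increments=[{"fingers":0.0,"xyz":[0.01,-0.023,0.099],"twist":0},{"fingers":0.0,"xyz":[0.03,-0.023,0.099],"twist":0},{"fingers":0.0,"xyz":[0.05,-0.023,0.099],"twist":0},{"fingers":0.0,"xyz":[0.05,-0.023,0.099],"twist":0},{"fingers":0.0,"xyz":[0.05,-0.023,0.099],"twist":0}])

```text
time: 7.72
ee_pos: [0.5301, -0.0751, 0.2602]
tcp_rot: [-2.186, 1.569, 2.76]
ft_force: [-0.5, 0.7, 0.0]
grip_width: 0.0101
```

Request:
jog_arm(increments=[{"fingers":0.0,"xyz":[0,0,0],"twist":0},{"fingers":0.0,"xyz":[0,0,0],"twist":0}])

```text
time: 7.88
ee_pos: [0.5314, -0.0729, 0.2619]
tcp_rot: [1.294, 1.569, -0.04]
ft_force: [0.0, 1.0, -1.6]
grip_width: 0.0101
```

```bash
python3 -c "
from h import *
go(.5297,-.0763,.26,13.3)
snap('wrist','w7'); crop('w7',250,120,400,270,5,'w7z')
"
```

```text
t 7.8833 pos [ 0.5314 -0.0729  0.2619] yaw 13.59 tilt [-1.0e+00  1.6e-03  5.0e-04] F [ 0.   1.  -1.6] T [0.05 0.02 0.04] w 0.0101 q [ 0.73  0.29 -0.78  1.75  0.22  1.19  0.12]
shift m [ 0.0019 -0.0024  0.0029] twist 0.2906721025407819
```

View pics/w7z.png

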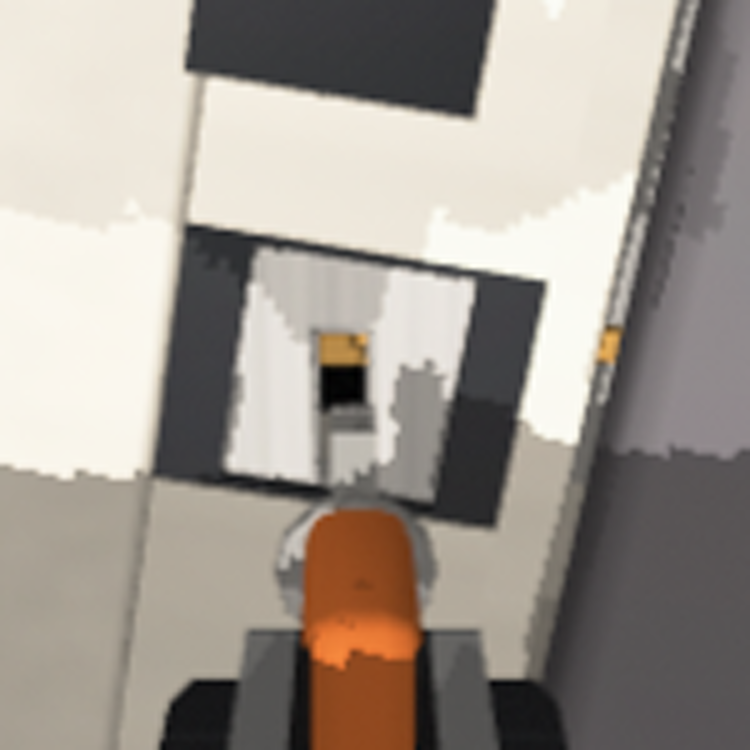

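```bash
python3 - <<'E'
from h import *
c,W,E,K=cloud('w7'); d=np.load('pics/w7.npz'); M=R.from_euler('xyz',d['r']).as_matrix()
f=lambda a:np.array(a)/5+[250-.4,120-.4]
s=onplane(E,K,f([(316,330),(369,334),(374,405),(322,485)]),.182)
print('world',s.round(4)); t=(s-d['p'])@M; print('tool mm',(t*1000).round(1)); 
e=s[3]-s[0]; print('left edge ang',np.degrees(np.arctan2(e[1],e[0])))
e=s[2]-s[1]; print('right edge ang',np.degrees(np.arctan2(e[1],e[0])))
# bit/bow/shoulder centre in tool: shoulder circle px
sh=onplane(E,K,f([(277,570),(440,570),(356,487)]),.2619-.0146+.004); print('shoulder tool',((sh-d['p'])@M*1000).round(1))
b=onplane(E,K,f([(330,430),(378,430)]),.2619-.0406); print('bit tool',((b-d['p'])@M*1000).round(1))
bo=onplane(E,K,f([(303,600),(420,600)]),.2619-.0146+.044); print('bow tool',((bo-d['p'])@M*1000).round(1))
crop('w7',300,190,350,230,16,'w7y')
E
```

```text
world [[ 0.5223 -0.0647  0.182 ]
 [ 0.5308 -0.0634  0.182 ]
 [ 0.5345 -0.0751  0.182 ]
 [ 0.5294 -0.091   0.182 ]]
tool mm [[ 79.9  -7.  -10.1]
 [ 79.9   1.6  -9.4]
 [ 79.9   2.4   2.8]
 [ 79.9  -6.3  17.1]]
left edge ang -74.93891193278597
right edge ang -72.57814674080716
shoulder tool [[ 10.6 -10.   -0.4]
 [ 10.6  10.   -0.3]
 [ 10.6  -0.3 -11.4]]
bit tool [[40.6 -4.  -7.5]
 [40.6  2.7 -7.5]]
bow tool [[-29.4  -5.2 -16.4]
 [-29.4   6.  -16.4]]
```

View pics/w7y.png

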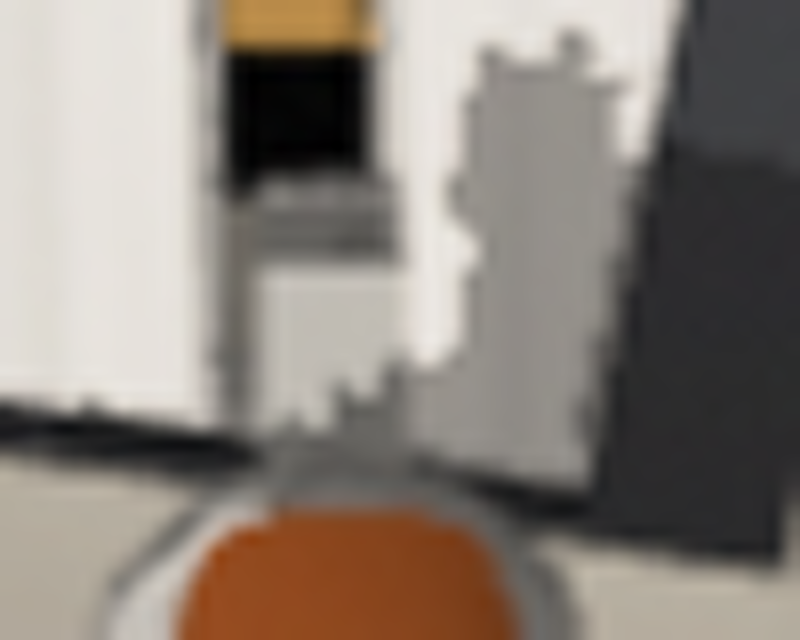

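Request:
jog_arm(increments=[{"fingers":0.0,"xyz":[0.01,-0.002,0.003],"twist":-0.4},{"fingers":0.0,"xyz":[0.022,-0.002,0.003],"twist":-0.4},{"fingers":0.0,"xyz":[0.033,-0.002,0.003],"twist":-0.4},{"fingers":0.0,"xyz":[0.033,-0.002,0.003],"twist":-0.4},{"fingers":0.0,"xyz":[0.033,-0.002,0.003],"twist":-0.4}])

```text
time: 8.35
ee_pos: [0.5292, -0.0775, 0.2267]
tcp_rot: [-2.232, 1.569, 2.723]
ft_force: [0.5, -0.4, -0.2]
grip_width: 0.0101
```

Request:
jog_arm(increments=[{"fingers":0.0,"xyz":[0,0,0],"twist":0},{"fingers":0.0,"xyz":[0,0,0],"twist":0}])

```text
time: 8.52
ee_pos: [0.5299, -0.0777, 0.2279]
tcp_rot: [1.407, 1.57, 0.078]
ft_force: [-0.4, -0.0, -0.8]
grip_width: 0.0096
```

```bash
python3 -c "
from h import *
go(.5303,-.0765,.2226,14)
snap('wrist','w8'); crop('w8',270,140,370,240,7,'w8z'); snap('side','side8');crop('side8',300,130,380,190,8,'d8z')
"
```

```text
t 8.5167 pos [ 0.5299 -0.0777  0.2279] yaw 13.87 tilt [-1.e+00  5.e-04  1.e-04] F [-0.4 -0.  -0.8] T [ 0.04 -0.01 -0.05] w 0.0096 q [ 0.72  0.32 -0.77  1.8   0.25  1.12  0.11]
shift m [ 0.0053  0.0007 -0.001 ] twist -0.12521826267469294
```

View pics/w8z.png

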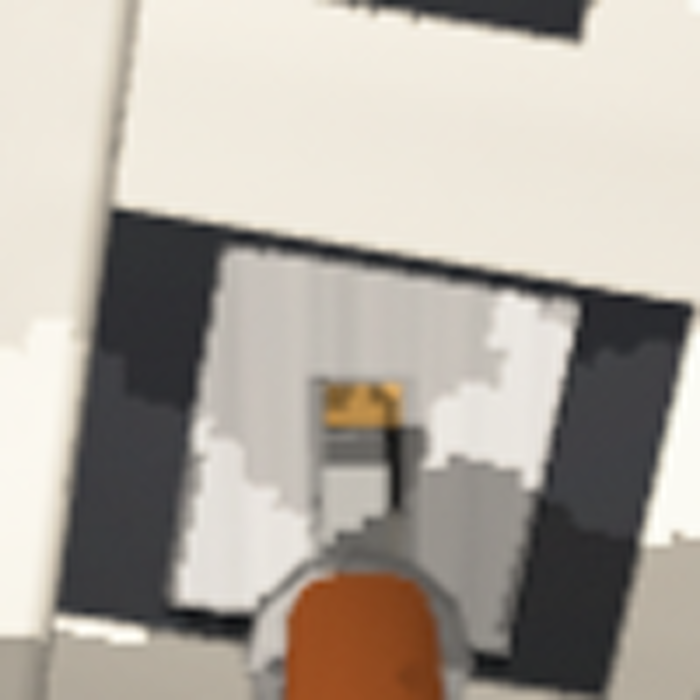

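View pics/d8z.png

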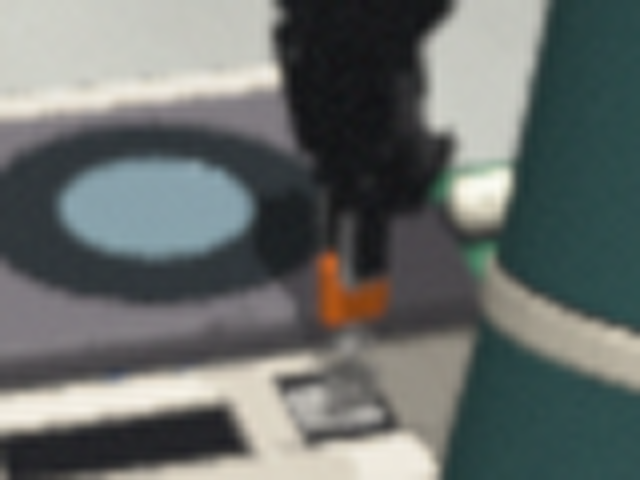

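The slot is clearly visible and the bit sits almost inside it, about 0.6 mm off in y and 1.1 mm in z. I'll correct for that and lower gently.

Request:
jog_arm(increments=[{"fingers":0.0,"xyz":[0,0.0006,-0.0011],"twist":0},{"fingers":0.0,"xyz":[0.002,0.0006,-0.0011],"twist":0},{"fingers":0.0,"xyz":[0.004,0.0006,-0.0011],"twist":0},{"fingers":0.0,"xyz":[0.005,0.0006,-0.0011],"twist":0},{"fingers":0.0,"xyz":[0.006,0.0006,-0.0011],"twist":0}])

```text
time: 9.03
ee_pos: [0.5298, -0.0766, 0.2213]
tcp_rot: [-2.225, 1.57, 2.729]
ft_force: [0.1, -0.3, -1.1]
grip_width: 0.01
```

```bash
python3 -c "
from h import *
go(.5303,-.0765,.2226,14)"
```

```text
t 9.0333 pos [ 0.5298 -0.0766  0.2213] yaw 13.87 tilt [-1.e+00 -2.e-04 -2.e-04] F [ 0.1 -0.3 -1.1] T [ 0.   -0.02 -0.02] w 0.01 q [ 0.72  0.33 -0.76  1.8   0.25  1.11  0.11]
shift m [-0.0013  0.0005  0.    ] twist -0.1342628389281657
```

Still no contact, so I'll keep descending in small steps.

Request:
jog_arm(increments=[{"fingers":0.0,"xyz":[0.001,0.0004,0],"twist":0},{"fingers":0.0,"xyz":[0.0015,0.0004,0],"twist":0},{"fingers":0.0,"xyz":[0.002,0.0004,0],"twist":0},{"fingers":0.0,"xyz":[0.002,0.0004,0],"twist":0}])

```text
time: 9.37
ee_pos: [0.5303, -0.0765, 0.2195]
tcp_rot: [-2.298, 1.571, 2.656]
ft_force: [-0.4, -0.2, -1.5]
grip_width: 0.01
```

Request:
jog_arm(increments=[{"fingers":0.0,"xyz":[0.0005,0,0],"twist":0},{"fingers":0.0,"xyz":[0.001,0,0],"twist":0}])

```text
time: 9.53
ee_pos: [0.5304, -0.0765, 0.2186]
tcp_rot: [1.479, 1.571, 0.15]
ft_force: [-0.6, -0.1, -1.2]
grip_width: 0.01
```

No force at 4 mm below the expected guide height, so the bit is in the slot.

Request:
jog_arm(increments=[{"fingers":0.0,"xyz":[0.001,0,0],"twist":0},{"fingers":0.0,"xyz":[0.002,0,0],"twist":0},{"fingers":0.0,"xyz":[0.003,0,0],"twist":0},{"fingers":0.0,"xyz":[0.004,0,0],"twist":0}])

```text
time: 9.87
ee_pos: [0.5303, -0.0765, 0.2144]
tcp_rot: [-2.352, 1.571, 2.602]
ft_force: [0.4, 0.1, 0.3]
grip_width: 0.0101
```

Request:
jog_arm(increments=[{"fingers":0.0,"xyz":[0.001,0,0],"twist":0},{"fingers":0.0,"xyz":[0.002,0,0],"twist":0},{"fingers":0.0,"xyz":[0.003,0,0],"twist":0},{"fingers":0.0,"xyz":[0.004,0,0],"twist":0}])

```text
time: 10.2
ee_pos: [0.5303, -0.0765, 0.2105]
tcp_rot: [2.956, 1.571, 1.627]
ft_force: [-0.1, -0.4, -1.5]
grip_width: 0.01
```

Request:
jog_arm(increments=[{"fingers":0.0,"xyz":[0.001,0,0],"twist":0},{"fingers":0.0,"xyz":[0.002,0,0],"twist":0},{"fingers":0.0,"xyz":[0.003,0,0],"twist":0},{"fingers":0.0,"xyz":[0.004,0,0],"twist":0}])

```text
time: 10.53
ee_pos: [0.5303, -0.0765, 0.2065]
tcp_rot: [-2.551, 1.571, 2.404]
ft_force: [-0.2, 0.6, -0.2]
grip_width: 0.0098
```

Request:
jog_arm(increments=[{"fingers":0.0,"xyz":[0.001,0,0],"twist":0},{"fingers":0.0,"xyz":[0.002,0,0],"twist":0},{"fingers":0.0,"xyz":[0.003,0,0],"twist":0},{"fingers":0.0,"xyz":[0.004,0,0],"twist":0}])

```text
time: 10.87
ee_pos: [0.5303, -0.0765, 0.2025]
tcp_rot: [-2.423, 1.571, 2.531]
ft_force: [-0.8, 0.4, -0.6]
grip_width: 0.0098
```

Request:
jog_arm(increments=[{"fingers":0.0,"xyz":[0.001,0,0],"twist":0},{"fingers":0.0,"xyz":[0.002,0,0],"twist":0},{"fingers":0.0,"xyz":[0.003,0,0],"twist":0}])

```text
time: 11.12
ee_pos: [0.5303, -0.0765, 0.1995]
tcp_rot: [-2.598, 1.571, 2.356]
ft_force: [0.3, 0.6, -1.1]
grip_width: 0.0099
```

Request:
jog_arm(increments=[{"fingers":0.0,"xyz":[0.001,0,0],"twist":0},{"fingers":0.0,"xyz":[0.002,0,0],"twist":0},{"fingers":0.0,"xyz":[0.0025,0,0],"twist":0}])

```text
time: 11.37
ee_pos: [0.5303, -0.0765, 0.1969]
tcp_rot: [-2.242, 1.571, 2.712]
ft_force: [-0.7, -0.0, -0.3]
grip_width: 0.0101
```

Request:
jog_arm(increments=[{"fingers":0.0,"xyz":[0.0005,0,0],"twist":0},{"fingers":0.0,"xyz":[0.001,0,0],"twist":0},{"fingers":0.0,"xyz":[0.001,0,0],"twist":0}])

```text
time: 11.62
ee_pos: [0.5304, -0.0765, 0.1963]
tcp_rot: [0.741, 1.571, -0.588]
ft_force: [-1.5, 0.3, 3.1]
grip_width: 0.0099
```

Contact came at the predicted seating height. I'll press to about 10 N.

Request:
jog_arm(increments=[{"fingers":0.0,"xyz":[0.0005,0,0],"twist":0},{"fingers":0.0,"xyz":[0.0009,0,0],"twist":0},{"fingers":0.0,"xyz":[0.0009,0,0],"twist":0}])

```text
time: 11.87
ee_pos: [0.5307, -0.0765, 0.1962]
tcp_rot: [0.735, 1.57, -0.594]
ft_force: [-5.9, -0.8, 16.3]
grip_width: 0.0103
```

```bash
python3 -c "
from h import *
go(.5303,-.0765,.1963,13.87)"
```

```text
t 11.8667 pos [ 0.5307 -0.0765  0.1962] yaw 13.86 tilt [-1.e+00  7.e-04  8.e-04] F [-5.9 -0.8 16.3] T [-0.02  1.44 -0.01] w 0.0103 q [ 0.7   0.36 -0.75  1.83  0.28  1.06  0.08]
shift m [-0.0001 -0.0004 -0.0001] twist -0.00622012918854864
```

Seated: 16 N with no further travel. I'll ease off and start turning clockwise (positive twist) while watching the forces.

Request:
jog_arm(increments=[{"fingers":0.0,"xyz":[-0.0005,-0.0003,0],"twist":0},{"fingers":0.0,"xyz":[-0.0005,-0.0003,0],"twist":4},{"fingers":0.0,"xyz":[-0.0005,-0.0003,0],"twist":8},{"fingers":0.0,"xyz":[-0.0005,-0.0003,0],"twist":12}])

```text
time: 12.2
ee_pos: [0.5305, -0.0763, 0.1962]
tcp_rot: [1.651, 1.57, 0.11]
ft_force: [1.1, 0.6, 5.1]
grip_width: 0.01
```

```bash
python3 -c "
from h import *
go(.5303,-.0765,.1963,13.87)"
```

```text
t 12.2 pos [ 0.5305 -0.0763  0.1962] yaw 1.68 tilt [-1.0e+00  1.2e-03 -1.0e-04] F [1.1 0.6 5.1] T [ 0.26 -0.26  0.03] w 0.01 q [ 0.67  0.35 -0.71  1.83  0.26  1.05 -0.11]
shift m [-0.0001 -0.0002  0.0002] twist -12.18812512307818
```

Request:
jog_arm(increments=[{"fingers":0.0,"xyz":[0.0001,0,0],"twist":4},{"fingers":0.0,"xyz":[0.0001,0,0],"twist":8},{"fingers":0.0,"xyz":[0.0001,0,0],"twist":12},{"fingers":0.0,"xyz":[0.0001,0,0],"twist":16}])

```text
time: 12.53
ee_pos: [0.5307, -0.0763, 0.1962]
tcp_rot: [1.827, 1.569, 0.006]
ft_force: [1.2, 0.3, 6.2]
grip_width: 0.0096
```

```bash
python3 -c "
from h import *
go(.5303,-.0765,.1963,13.87)"
```

```text
t 12.5333 pos [ 0.5307 -0.0763  0.1962] yaw -14.31 tilt [-1.0e+00  1.6e-03 -4.0e-04] F [1.2 0.3 6.2] T [ 0.28 -0.42  0.16] w 0.0096 q [ 0.63  0.34 -0.66  1.83  0.24  1.05 -0.37]
shift m [-0.0001 -0.0004  0.0003] twist -28.179481811893965
```

Torque of +0.16 N·m about z means the key has met the bolt. Continuing.

Request:
jog_arm(increments=[{"fingers":0.0,"xyz":[0,0,0],"twist":4},{"fingers":0.0,"xyz":[0,0,0],"twist":8},{"fingers":0.0,"xyz":[0,0,0],"twist":12},{"fingers":0.0,"xyz":[0,0,0],"twist":16}])

```text
time: 12.87
ee_pos: [0.5307, -0.0763, 0.1962]
tcp_rot: [2.093, 1.569, -0.007]
ft_force: [1.5, 0.8, 5.2]
grip_width: 0.0099
```

Request:
jog_arm(increments=[{"fingers":0.0,"xyz":[0,0,0],"twist":4},{"fingers":0.0,"xyz":[0,0,0],"twist":8},{"fingers":0.0,"xyz":[0,0,0],"twist":12},{"fingers":0.0,"xyz":[0,0,0],"twist":16}])

```text
time: 13.2
ee_pos: [0.5307, -0.0764, 0.1962]
tcp_rot: [2.393, 1.569, 0.014]
ft_force: [0.9, 0.7, 6.5]
grip_width: 0.0099
```

```bash
python3 -c "
from h import *
go(.5303,-.0765,.1963,13.87); snap('wrist','w9'); snap('side','side9'); crop('side9',260,110,400,215,5,'d9z')"
```

```text
t 13.2 pos [ 0.5307 -0.0764  0.1962] yaw -46.32 tilt [-1.      0.0011 -0.0012] F [0.9 0.7 6.5] T [ 0.21 -0.17  0.05] w 0.0099 q [ 0.55  0.32 -0.56  1.84  0.19  1.04 -0.89]
shift m [-0.0001 -0.0002  0.0004] twist -60.187725687223725
```

View pics/w9.png

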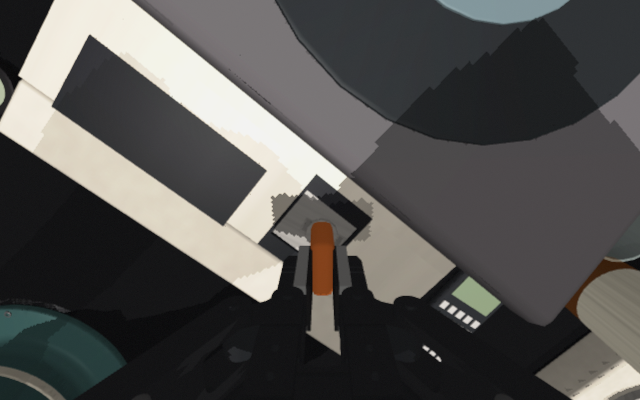

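View pics/d9z.png

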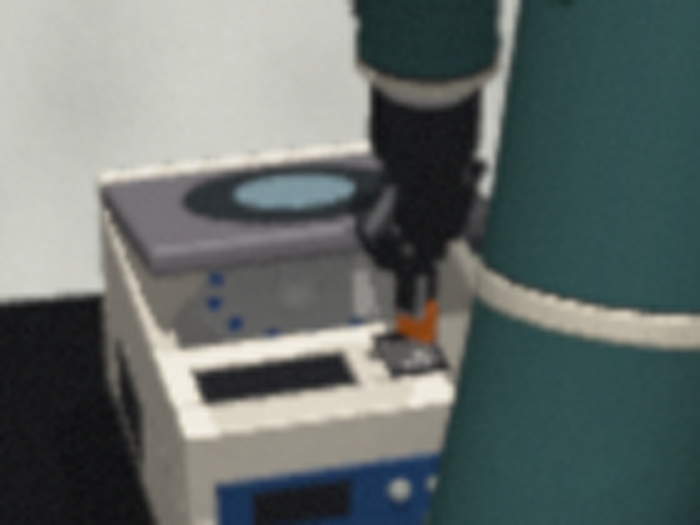

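The side view shows the lid already raised at 60° of turn. I'll carry on to about 90°.

Request:
jog_arm(increments=[{"fingers":0.0,"xyz":[0,0,0],"twist":4},{"fingers":0.0,"xyz":[0,0,0],"twist":8},{"fingers":0.0,"xyz":[0,0,0],"twist":12},{"fingers":0.0,"xyz":[0,0,0],"twist":16}])

```text
time: 13.63
ee_pos: [0.5307, -0.0764, 0.1962]
tcp_rot: [2.661, 1.569, 0.003]
ft_force: [0.2, 1.6, 6.6]
grip_width: 0.0099
```

Request:
jog_arm(increments=[{"fingers":0.0,"xyz":[0,0,0],"twist":4},{"fingers":0.0,"xyz":[0,0,0],"twist":8},{"fingers":0.0,"xyz":[0,0,0],"twist":12},{"fingers":0.0,"xyz":[0,0,0],"twist":16}])

```text
time: 13.97
ee_pos: [0.5305, -0.0763, 0.1962]
tcp_rot: [2.926, 1.57, -0.012]
ft_force: [-1.4, 0.2, 6.9]
grip_width: 0.0098
```

```bash
python3 -c "
from h import *
go(.5303,-.0765,.1963,13.87)"
```

```text
t 13.9667 pos [ 0.5305 -0.0763  0.1962] yaw -78.31 tilt [-1.0e+00  3.0e-04 -1.2e-03] F [-1.4  0.2  6.9] T [0.09 0.18 0.  ] w 0.0098 q [ 0.47  0.3  -0.46  1.84  0.16  1.03 -1.42]
shift m [-0.0001  0.0001  0.0003] twist 87.81523658411044
```

Turned 92° with the key still pressed home. Now I'll release it gently.

Request:
jog_arm(increments=[{"fingers":0.014,"xyz":[0,0,0],"twist":0},{"fingers":0.02,"xyz":[0,0,0],"twist":0},{"fingers":0.03,"xyz":[0,0,0],"twist":0},{"fingers":0.03,"xyz":[0,0,0],"twist":0},{"fingers":0.03,"xyz":[0,0,0],"twist":0}])

```text
time: 14.38
ee_pos: [0.53, -0.0766, 0.1954]
tcp_rot: [-0.731, 1.57, 2.619]
ft_force: [0.2, 0.5, 0.1]
grip_width: 0.0303
```

```bash
python3 -c "
from h import *
go(.48,-.0763,.32,-78); snap('wrist','w10'); snap('side','side10'); crop('side10',260,110,400,215,5,'d10z')"
```

```text
t 14.3833 pos [ 0.53   -0.0766  0.1954] yaw -78.08 tilt [-1.e+00 -2.e-04  2.e-04] F [0.2 0.5 0.1] T [0.01 0.   0.03] w 0.0303 q [ 0.47  0.3  -0.46  1.84  0.16  1.03 -1.41]
shift m [-0.1245 -0.0106  0.0489] twist -0.07706499134727096
```

View pics/w10.png

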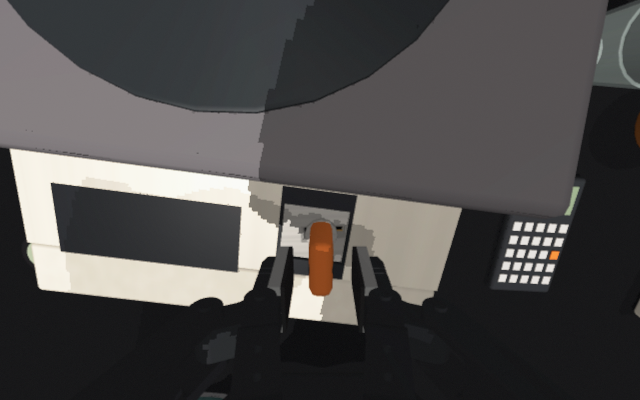

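View pics/d10z.png

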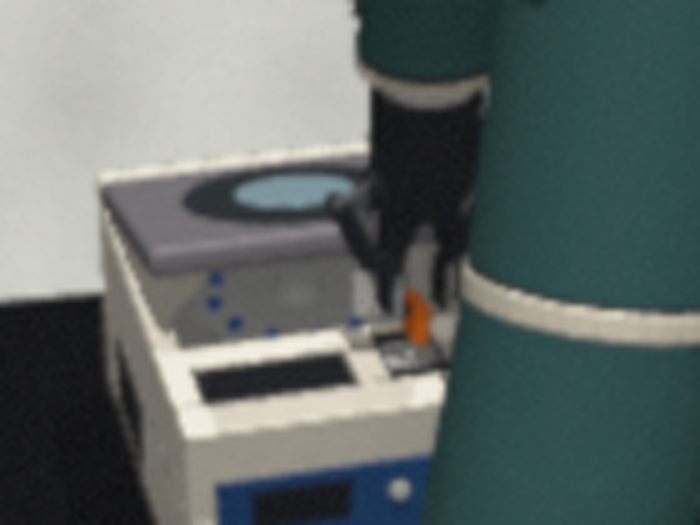

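The key is free and standing turned at (320,255), and the lid is up. I'll retract straight up.

Request:
jog_arm(increments=[{"fingers":0.03,"xyz":[-0.01,0,0],"twist":0},{"fingers":0.03,"xyz":[-0.03,0,0],"twist":0},{"fingers":0.03,"xyz":[-0.06,0,0],"twist":0},{"fingers":0.03,"xyz":[-0.1,0,0.005],"twist":0},{"fingers":0.03,"xyz":[-0.14,0,0.01],"twist":0}])

```text
time: 14.9
ee_pos: [0.5196, -0.0783, 0.3376]
tcp_rot: [-0.836, 1.57, 2.514]
ft_force: [0.9, 0.5, 0.1]
grip_width: 0.03
```

Request:
jog_arm(increments=[{"fingers":0.03,"xyz":[0,0,0.02],"twist":0},{"fingers":0.03,"xyz":[0,0,0.03],"twist":0},{"fingers":0.03,"xyz":[0,0,0.03],"twist":0},{"fingers":0.03,"xyz":[0,0,0.03],"twist":0}])

```text
time: 15.23
ee_pos: [0.4905, -0.0849, 0.3352]
tcp_rot: [0.068, 1.57, -2.867]
ft_force: [-0.0, -0.7, -0.6]
grip_width: 0.0297
```

```bash
python3 -c "
from h import *
go(.48,-.0763,.32,-78); snap('wrist','w11'); snap('scene','scene11')
c,W,E,K=cloud('w11'); h=cv2.cvtColor(c,cv2.COLOR_RGB2HSV)
o=(h[...,0]>3)&(h[...,0]<20)&(h[...,1]>150)&(W[...,2]<.26)&(W[...,2]>.18)&(abs(W[...,0]-.53)<.04)&(abs(W[...,1]+.076)<.04)
p=W[o]; t=p[p[:,2]>p[:,2].max()-.008]; print(len(t),p.max(0),t.mean(0),cv2.minAreaRect((t[:,:2]*1000).astype(np.float32)))
c,W,E,K=cloud('scene11'); print(W[178,285]); 
q=W[(W[...,2]>.21)&(W[...,2]<.27)&(W[...,0]>.5)&(W[...,0]<.85)&(abs(W[...,1])<.14)]; print(len(q), q[:,2].max())
"
```

```text
t 15.2333 pos [ 0.4905 -0.0849  0.3352] yaw -78.17 tilt [-1.e+00  1.e-04  8.e-04] F [-0.  -0.7 -0.6] T [-0.01 -0.03 -0.01] w 0.0297 q [ 0.54  0.11 -0.46  1.74  0.05  1.31 -1.3 ]
shift m [ 0.0152 -0.0106  0.0085] twist -0.16553572870319044
424 [ 0.54519834 -0.06752032  0.23057986] [ 0.53098809 -0.07502567  0.22752585] ((530.524169921875, -75.01544952392578), (28.622421264648438, 10.614493370056152), 11.927313804626465)
[ 0.61910078 -0.00407685  0.2518391 ]
4522 0.2655969698668157
```

View pics/w11.png

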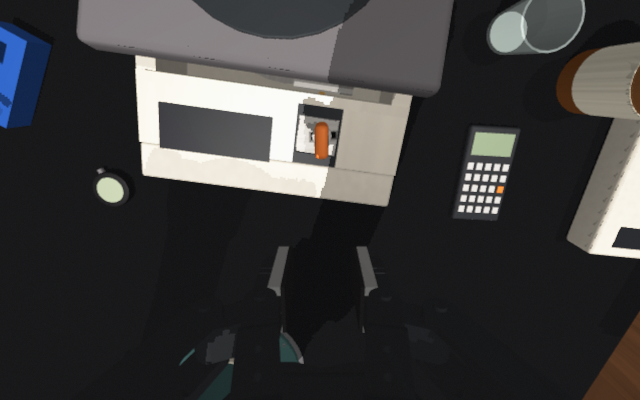

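View pics/scene11.png

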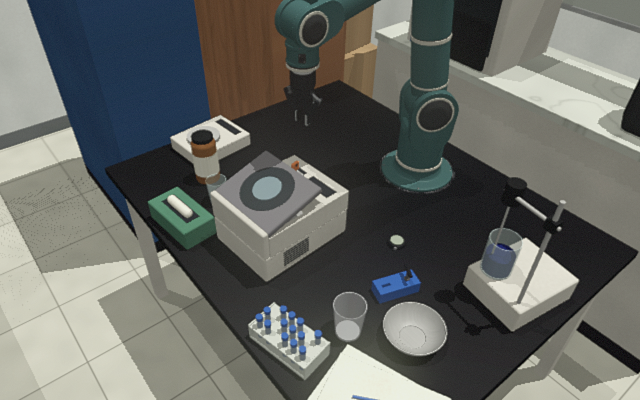

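```bash
python3 -c "
from rig import arm
print(arm.finish_job())"
```

```text
the job is handed in; nothing more can be done
None
```

The lid is up, and the key is fully home and turned about 92° clockwise. I handed the job in with the arm clear of everything, at about 15 s of the 72 s.

- **Getting the key:** My first grip was too high on the bow and the fingers pushed down with about 10 N, so I re-gripped 5 mm lower before lifting. The finger opening read about 10 mm on the 12 mm bow, but the key did not slip.
- **Finding the slot:** The key went in without resistance. The shoulder met the guide at 0.1963 m tool height (0.1966 m predicted). One press to seat it reached 16 N, above the suggested 10 N, so I eased back to about 6 N before turning.
- **Turning:** Torque peaked at about 0.16 N·m in the readings as the key met the bolt. The lid was already up when I checked at 60°, and I carried on to about 92°.

**Last checks:**
- **Key:** The top of the bow was at 0.228–0.231 m (0.228 m expected when home), and its long side was at 12°, against about 104° when inserted.
- **Lid:** It was visibly raised in the scene and wrist views, with points up to 0.266 m high over the lid area.
- **Surroundings:** The wrench, bowl, jug and other items looked undisturbed, and the force on the tool was near zero.

No check failed.

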